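# Tap the red lamp's tapered shank into its stand and set the lamp on the mat

### The job

Take the red-lensed lamp head out of the rack and tap or push its tapered brass shank firmly down into the socket of the dark wooden stand, firmly enough to jam but not so hard that the wood splits. Then lift the stand by the lamp head alone, so that only the jammed shank carries it, set it down gently in the middle of the blue mat and let go, leaving the other things on the table where they are.

Things in the scene. Friction and masses are not known exactly. Their poses are not given: they have to be found in the camera images.
- red_lamp: Lamp head with red lenses: upright wooden box 42 x 42 mm, 56 mm high, on a round brass collar (38 mm across, 5 mm thick); red disc lens (32 mm across) on top, another sticking out 3 mm on the -x face; tapered brass shank below. 160 g. Origin on its axis at the collar's underside, z up; the box spans z = +5 to +61 mm.
- red_lamp_grip (a point): Middle of the red lamp's wooden box, on its axis, 36 mm above the collar's underside; axes as the lamp. The two flat faces across its y axis are plain and 42 mm apart: grip these.
- red_lamp_tip (a point): Lowest point (rounded nose) of the red lamp's shank, on its axis, 60 mm below the collar's underside. The shank is 26 mm across at the collar and narrows by 6 in 100 on each side, to 20.3 mm at 50 mm down. Friction varies. The jammed shank carries the stand's weight if it was pushed straight down, without sideways levering.
- rack: Fixed light-wood rack, 270 x 80 mm and 68 mm high, with a row of three plain 31 mm through holes along its x axis, 88 mm apart. Origin at the centre of its underside. The three lamp heads stand loosely in the holes, collars on the rack's top, in random order, their x axes within about 0.3 rad of the rack's.
- stand: Loose dark-wood stand, 92 x 92 mm and 70 mm high, 0.4 to 0.65 kg, with a tapered brass socket in the middle of its top. Origin at the centre of its underside, z up. A downward push of 16 to 22 N on the lamp jams it well; under 14 N it is not seated, over 25 N the wood may split. Feel the push: depth does not tell.
- stand_mouth (a point): Centre of the stand's top face, on the socket's axis, 70 mm above its underside. The socket is a brass sleeve with the shank's own taper, 24 mm across at its mouth, which lies 0 to 15 mm below this point (varies, not measured). So the shank wedges with the collar still 3 to 19 mm above the wood, and then gives under 2 mm more as the push grows.
- desk_pad: Fixed thin cork desk pad, 300 x 500 mm, 3 mm thick, flat on the table; the stand is on it at first and the blue mat lies on it. Origin at the centre of its underside.
- mat: Fixed thin blue fabric mat, 150 x 150 mm, 3 mm thick, flat on the desk pad: where the finished lamp must stand. Origin at the centre of its underside.
- blue_lamp: Lamp head of the same build with blue lenses, in the rack. Leave it. Origin as for the red lamp.
- green_lamp: Lamp head of the same build with green lenses, in the rack. Leave it. Origin as for the red lamp.
- mug: White mug, about 80 mm across and 90 mm high, loose bystander. Origin at the centre of its underside.
- remote: Black remote control, 160 x 45 x 20 mm, loose bystander. Origin at the centre of its underside.
- screwdriver: Screwdriver lying on the table, loose bystander.
- clicker: Small grey hand clicker, 100 x 32 x 18 mm, loose bystander. Origin at the centre of its underside.
Not all that is in view belongs to the job. Several things have the shape of the mat; the one meant has the colours described above.

How it is judged:
By the outcome, as a careful person would: the job done as asked, in the order asked, and still so for the second after the job is handed in, with the robot touching nothing.
It also fails if it takes over 64 s, if anything falls off the work surface, if the arm or the gripper's body presses on something with over 40 N, if the wrist force passes 120 N, or if a joint passes its speed limit or range.

### The arm

A 7-joint arm with a two-finger parallel gripper is mounted at the origin on the work surface. World frame = base frame: x ahead of the robot, y to its left, z up, the work surface at z = 0. Lengths are in m, angles in rad, forces in N, time in s.
With the tool pointing down it reaches from about 0.4 to 0.875 m from the base axis. Payload 19.3 kg.
Tool frame: the origin (TCP) lies at the very end of the fingers, on their centre line; the grasp point (between the pads) lies 19 mm behind it; z points along the fingers, y is the direction in which the jaws open and shut (so a half turn about z gives the same grasp; the last joint's range is limited). The gripper opens to 85 mm and grips with 20 to 120 N. Pads are 22 mm wide; open, the fingers measure 114 mm over their backs; the gripper's body (76 mm by 85 mm) begins 54 mm behind the grasp point. The pads swing forward as they close: fully open they stand 13 mm farther back than shut.
Start: joints at [-0.07, 0.521, -0.036, 1.599, 0.021, 1.021, -0.113], TCP at [0.625, -0, 0.201] pointing down, gripper open.
Joint ranges: [-2.91, 2.91], [-0.3, 2.13], [-1.5, 1.42], [0.17, 2.43], [-1.26, 4.41], [0.16, 1.93], [-2.52, 2.52]. Speed limits (rad/s): [1.89, 1.89, 2.39, 2.39, 3.01, 3.01, 3.01].

### API

Orientations are given as [roll, pitch, yaw] about the fixed x, y, z axes, in that order (R = Rz(yaw) Ry(pitch) Rx(roll)).
In Python, from workcell import bot, viewer gives the robot as it stands.
- The arm moves only by the shell command python3 -m creep 'ROWS' [FORCE]. ROWS is JSON, a list of rows, each an object of numbers: "rx", "ry", "rz": the turn, a rotation vector about the tool's x, y, z in degrees; "tx", "ty", "tz": the shift along the tool's x, y, z in mm; "hand": the closure, from -1 (fully open) to 1 (shut), so that 0 is half open. In form: [{"rx": .., "ry": .., "rz": .., "tx": .., "ty": .., "tz": .., "hand": ..}, ...]. A call has 1 to 8 rows; each row is the pose to reach, as a shift and turn from the pose commanded when the call began, along the tool's axes at that moment; what a row does not reach only later rows make up. A row lasts 1/10 s, in which the tool goes at most 50 mm and 8.59 degrees, less where a joint would pass 70% of its speed; a pose out of reach is approached as far as the arm can. A call with a gripper value outside its range is refused whole. The fingers move at their own pace and stop on an object; FORCE is the grip in N (left out, the last holds). Time passes only in rows, so rows that repeat a pose let the fingers close. It gives the time, the measured TCP pose, the force and the opening at its end, in the units of the state.
- bot.observe(): the state, without advancing time (a new reading comes with each control period).
- viewer.grab_frame(name): name is "scene" or "side" or "wrist"; returns a dict with "pixels" (400x640x3 uint8, blue, green, red), "vertical_fov" (degrees; the focal length in pixels is half the picture's height over the tangent of half this angle, whatever the lens; pixels are square), "cx", "cy" (the principal point, pixels), "rvec" (rotation vector, rad) and "tvec" (3), from world to camera coordinates, as OpenCV has them; the wrist camera has in their place "tool_from_camera" (4x4, takes a point from camera to tool coordinates, whose origin is the TCP and whose axes are the flange's). Camera axes: x right, y down, z forward; pixel columns grow to the right and rows downward; lengths in m; the calibration is good to about 2 mm. A picture is of the moment at which its call begins: read the wrist's pose just before it. There is no depth.
- bot.job_done(): hands the job in, once; it reports no verdict.
Trained networks look in a picture, given as the dict that the camera call returned (one of the last four; its "shot" number tells which), for a name from the list of things; names that differ only in an ending like _2 or _b are one class to them, and where a whole thing is asked for, a point or a joint stands for the part that bears it (a point fixed in the world has none). Each returns a list of dicts, best first, with "score" (0 to 1); they miss things now and then, are a little off and sometimes report something else, mostly with a low value. They report only what shows in the picture. A call takes as long as a camera call. They do not tell look-alikes from the thing itself.
- viewer.outline_of(target, picture): "mask" (400x640 bool, what is visible of it) and "bbox" ([left, top, right, bottom] in pixels, round what is visible of it).
The state is a dict: "clock": time; "qpos": joint angles; "qd": joint speeds; "joint_efforts": joint torques, N m; "position": TCP position; "tool_rot": TCP orientation; "force": force on the tool from outside, world axes, zero at the start; "moment": the same for the moment, N m; "grip_width": finger opening in m.
Only numpy, scipy, OpenCV 4.12 (cv2) and the standard library are available. Lean on these libraries where they do the work, as an engineer would, in place of code of your own. Each camera call takes 0.05 s, during which the arm holds its last target.

## Working session

There is one attempt and no reset: what is moved stays moved. The work goes in short steps, Python scripts to look and compute and a shell command to move; the robot and the scene stay as the last step left them, time stands still between calls to the robot, and variables do not carry over. Pictures are saved under pics/ and viewed, and the job is handed in when it is done.

```bash
ls; mkdir -p pics
cat > h.py <<'E'
import numpy as np, cv2
from workcell import bot, viewer
def K(p):
    f=200/np.tan(np.radians(p["vertical_fov"])/2)
    return np.array([[f,0,p["cx"]],[0,f,p["cy"]],[0,0,1.]])
def ext(p, st=None):
    # returns R,t world->cam
    if "rvec" in p:
        return cv2.Rodrigues(np.array(p["rvec"],float))[0], np.array(p["tvec"],float).ravel()
    from scipy.spatial.transform import Rotation as Ro
    T=np.eye(4);T[:3,:3]=Ro.from_euler('xyz',st["tool_rot"]).as_matrix();T[:3,3]=st["position"]
    C=np.linalg.inv(T@np.array(p["tool_from_camera"]))
    return C[:3,:3],C[:3,3]
def onplane(p,uv,z,st=None):
    R,t=ext(p,st);uv=np.atleast_2d(np.asarray(uv,float))
    d=np.c_[uv,np.ones(len(uv))]@np.linalg.inv(K(p)).T@R
    c=-R.T@t
    return c+d*((z-c[2])/d[:,2])[:,None]
def proj(p,X,st=None):
    R,t=ext(p,st);X=np.atleast_2d(X)
    x=(X@R.T+t)@K(p).T
    return x[:,:2]/x[:,2:]
E
python3 - <<'E'
from h import *
print(bot.observe())
for n in ["scene","side","wrist"]:
    p=viewer.grab_frame(n); cv2.imwrite(f"pics/{n}0.png",p["pixels"])
    print(n,{k:v for k,v in p.items() if k!="pixels"})
    for t in ["red_lamp","blue_lamp","green_lamp","rack","stand","mat","desk_pad"]:
        print(t,[(round(o["score"],2),o["bbox"]) for o in viewer.outline_of(t,p)][:3])
E
```

```text
pics
{'clock': 0.0, 'qpos': array([-0.07021922,  0.52202394, -0.03635203,  1.59998425,  0.02118187,
        1.02109421, -0.11277815]), 'qd': array([ 6.50282934e-05, -5.92762624e-04,  1.34155522e-03,  7.32929502e-04,
        1.27862797e-03,  1.57802401e-03,  2.49940515e-04]), 'joint_efforts': array([-4.24098413e-03, -9.27110124e+01,  1.97758444e+00, -3.69928443e+01,
        1.76317629e-02,  8.19846697e-03, -6.58496788e-05]), 'position': array([ 6.24638125e-01, -6.17651974e-06,  2.00527790e-01]), 'tool_rot': array([-3.14046811e+00,  5.20177979e-05,  1.57083890e+00]), 'force': array([-0.10255327,  0.49656816, -0.10447523]), 'moment': array([-0.04774176,  0.03051804, -0.0728243 ]), 'grip_width': 0.0852836705186409}
scene {'vertical_fov': 47.69637934367093, 'cx': 312.59559995388366, 'cy': 203.34740917870275, 'rvec': array([ 2.27972662,  1.14231698, -0.39375243]), 'tvec': array([-0.28040609, -0.27754624,  1.64400833]), 'shot': 1}
red_lamp [(0.86, [379.3, 144.8, 403.9, 164.6])]
blue_lamp []
green_lamp [(0.89, [392.0, 162.3, 413.8, 190.1]), (0.23, [370.1, 142.7, 419.1, 204.8])]
rack [(0.82, 
[... 953 characters left out ...]
7.0, 459.6, 271.6])]
wrist {'vertical_fov': 59.38220175949927, 'cx': 319.778504565491, 'cy': 191.9284132073915, 'tool_from_camera': array([[-7.60461741e-04, -9.52966524e-01, -3.03074622e-01,
         7.92585632e-02],
       [ 9.99999711e-01, -7.20920133e-04, -2.42345491e-04,
        -2.33310141e-04],
       [ 1.24545436e-05, -3.03074718e-01,  9.52966796e-01,
        -1.72962605e-01],
       [ 0.00000000e+00,  0.00000000e+00,  0.00000000e+00,
         1.00000000e+00]]), 'shot': 3}
red_lamp []
blue_lamp []
green_lamp []
rack []
stand [(0.78, [232.7, 166.3, 333.8, 274.1]), (0.72, [421.9, 0.0, 534.4, 71.0])]
mat [(0.68, [214.3, 327.3, 334.7, 386.5])]
desk_pad [(0.72, [86.1, 67.1, 386.8, 379.8])]
```

View pics/scene0.png

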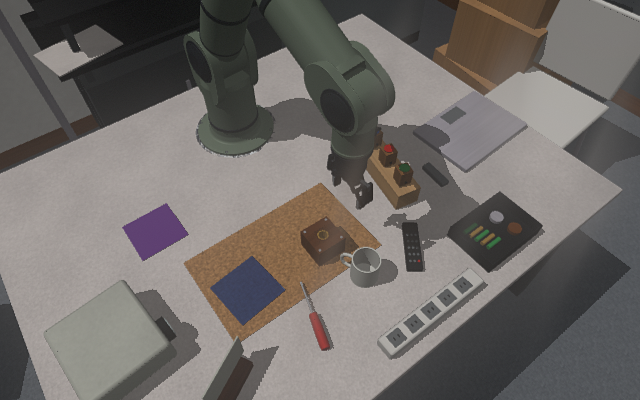

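View pics/side0.png

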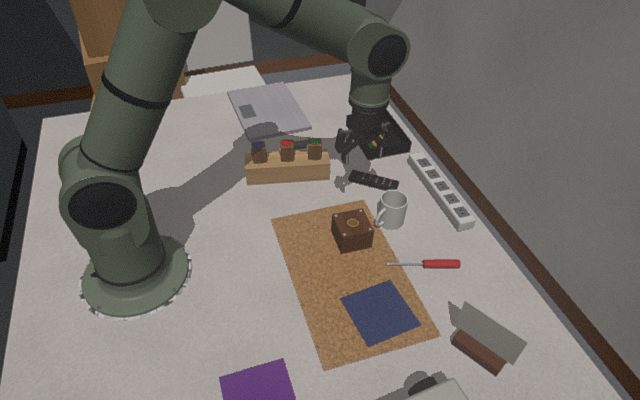

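View pics/wrist0.png

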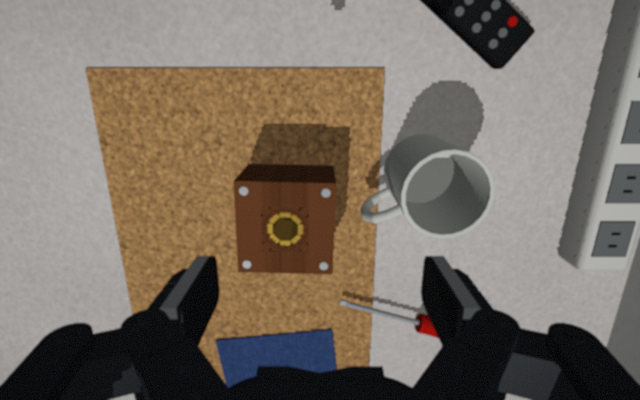

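The scene picture shows the lamps in the rack: red at about (388,150), green at (404,170) and blue hidden by the arm at (378,135). In the side picture, blue is at (259,150), red at (287,150) and green at (314,150). The stand's mouth is at wrist (285,229). The blue mat is at scene (248,290), and its purple look-alike is at (155,231).

Run:
```python
from h import *
st=bot.observe()
S={n:viewer.grab_frame(n) for n in ["scene","side","wrist"]}
w=S["wrist"]
print("mouth",onplane(w,[[285,229],[243,191],[326,193],[324,267],[247,265]],0.073,st))
def ctr(n,t,pick=0):
    o=viewer.outline_of(t,S[n])[pick]; return o
for n in ["scene","side"]:
    p=S[n]
    for o in viewer.outline_of("mat",p)[:2]:
        m=o["mask"].astype(np.uint8); c=max(cv2.findContours(m,0,2)[0],key=cv2.contourArea)
        r=cv2.approxPolyDP(cv2.convexHull(c),6,True)[:,0]
        X=onplane(p,r,0.006); col=p["pixels"][o["mask"]].mean(0)
        print(n,"mat",col,X[:,:2].round(3).tolist(),X.mean(0).round(4))
    m=viewer.outline_of("rack",p)[0]["mask"].astype(np.uint8)
# rack corners top in side: view crop
for n,b in [("side",(230,120,345,195)),("scene",(355,115,430,215)),("side",(315,195,390,260))]:
    a=S[n]["pixels"][b[1]:b[3],b[0]:b[2]]
    cv2.imwrite(f"pics/crop_{n}_{b[0]}.png",cv2.resize(a,None,fx=5.5,fy=5.5,interpolation=cv2.INTER_CUBIC))
```

```text
mouth [[ 0.59224472 -0.05273144  0.073     ]
 [ 0.5555936  -0.01557149  0.073     ]
 [ 0.63029404 -0.01751965  0.073     ]
 [ 0.628706   -0.09263626  0.073     ]
 [ 0.55442871 -0.09040744  0.073     ]]
scene mat [90.40217391 67.25487256 63.29685157] [[0.497, -0.238], [0.643, -0.229], [0.655, -0.371], [0.513, -0.382]] [ 0.5769 -0.3051  0.006 ]
scene mat [113.45362806  67.47333013  95.93128304] [[0.172, -0.356], [0.318, -0.357], [0.313, -0.5], [0.17, -0.499]] [ 0.2432 -0.4278  0.006 ]
side mat [119.34000871  65.09969525 100.75489769] [[0.31, -0.357], [0.311, -0.454], [0.163, -0.408], [0.163, -0.356]] [ 0.2364 -0.3937  0.006 ]
side mat [96.49257973 71.93179665 68.88411746] [[0.639, -0.224], [0.653, -0.37], [0.51, -0.384], [0.492, -0.241]] [ 0.5736 -0.3047  0.006 ]
```

View pics/crop_side_230.png

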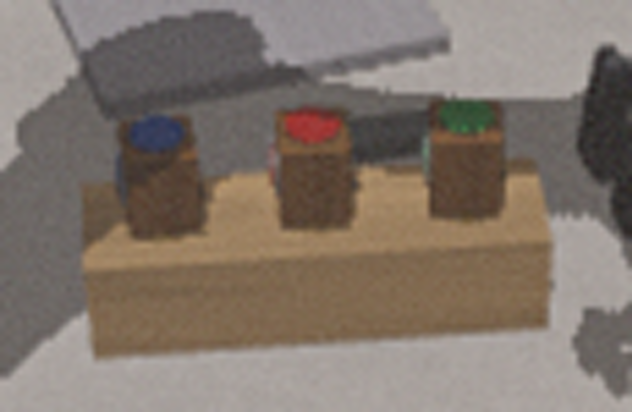

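View pics/crop_scene_355.png

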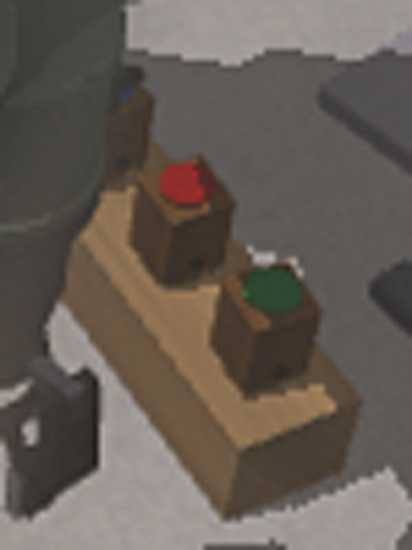

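Run:
```python
from h import *
p=viewer.grab_frame("side"); q=viewer.grab_frame("scene")
print(onplane(p,[[286.7,142.9],[258.5,144],[314.7,141.2]],0.130))
print(onplane(q,[[389.2,148.6],[404.6,167.9]],0.130))
# rack top front edge (side crop)
e=np.array([[83,268],[552,240]])/5.5+[230,120]; print(onplane(p,e,0.068))
print(viewer.outline_of("mug",p)[0]["bbox"])
```

```text
[[0.4950215  0.27416312 0.13      ]
 [0.40957637 0.29325116 0.13      ]
 [0.58163352 0.25805107 0.13      ]]
[[0.49875826 0.27526019 0.13      ]
 [0.5846821  0.2586431  0.13      ]]
[[0.35563186 0.26201134 0.068     ]
 [0.61990565 0.21020517 0.068     ]]
[374.4, 193.5, 408.0, 228.6]
```

I choose the red-lensed lamp in the middle of the rack, at side (287,143) and scene (389,149), estimated at (0.497, 0.275). The other candidates are blue at side (258,144) and green at (315,141), and the crop confirms the middle lens is red. Next I hover above it and look.

```bash
python3 -m creep '[{"tx":40,"ty":-20,"tz":-40,"rz":8},{"tx":85,"ty":-40,"tz":-60,"rz":16},{"tx":130,"ty":-60,"tz":-60,"rz":24},{"tx":175,"ty":-80,"tz":-60,"rz":32},{"tx":215,"ty":-100,"tz":-60,"rz":40},{"tx":255,"ty":-120,"tz":-60,"rz":48},{"tx":275,"ty":-128,"tz":-60,"rz":56},{"tx":275,"ty":-128,"tz":-60,"rz":64}]'
python3 -m creep '[{"rz":8},{"rz":16},{"rz":24},{"rz":32},{"rz":37.5},{"rz":37.5},{"rz":37.5},{"rz":37.5}]'
python3 - <<'E'
from h import *
st=bot.observe();p=viewer.grab_frame("wrist");cv2.imwrite("pics/w1.png",p["pixels"]);print(st["position"],st["tool_rot"],st["qpos"],st["force"])
for t in ["red_lamp","blue_lamp","green_lamp"]: print(t,[(o["score"],o["bbox"]) for o in viewer.outline_of(t,p)][:2])
E
```

```text
[ 6.24995892e-01 -2.71738754e-05  2.01093500e-01] [-3.14157198e+00 -2.13769137e-05  1.57071406e+00] [-0.07018754  0.52140397 -0.03629269  1.59948572  0.02116996  1.02110566
 -0.11280461] [ 0.09838439 -0.13394979 -0.06723636]
red_lamp [(0.55, [234.7, 164.8, 334.9, 275.1])]
blue_lamp [(0.53, [217.8, 327.0, 337.7, 387.6])]
green_lamp []schema error: expected keys rx, ry, rz, tx, ty, tz, hand
schema error: expected keys rx, ry, rz, tx, ty, tz, hand
```

View pics/w1.png

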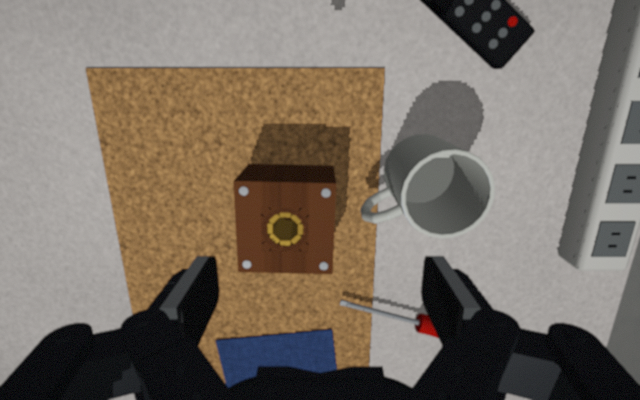

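All seven keys are required in each row, so the arm has not moved yet.

```bash
python3 -m creep '[{"rx":0,"ry":0,"rz":8,"tx":40,"ty":-20,"tz":-40,"hand":-1},{"rx":0,"ry":0,"rz":16,"tx":85,"ty":-40,"tz":-60,"hand":-1},{"rx":0,"ry":0,"rz":24,"tx":130,"ty":-60,"tz":-60,"hand":-1},{"rx":0,"ry":0,"rz":32,"tx":175,"ty":-80,"tz":-60,"hand":-1},{"rx":0,"ry":0,"rz":40,"tx":215,"ty":-100,"tz":-60,"hand":-1},{"rx":0,"ry":0,"rz":48,"tx":255,"ty":-120,"tz":-60,"hand":-1},{"rx":0,"ry":0,"rz":56,"tx":275,"ty":-128,"tz":-60,"hand":-1},{"rx":0,"ry":0,"rz":64,"tx":275,"ty":-128,"tz":-60,"hand":-1}]' && python3 -m creep '[{"rx":0,"ry":0,"rz":8,"tx":0,"ty":0,"tz":0,"hand":-1},{"rx":0,"ry":0,"rz":16,"tx":0,"ty":0,"tz":0,"hand":-1},{"rx":0,"ry":0,"rz":24,"tx":0,"ty":0,"tz":0,"hand":-1},{"rx":0,"ry":0,"rz":32,"tx":0,"ty":0,"tz":0,"hand":-1},{"rx":0,"ry":0,"rz":37.5,"tx":0,"ty":0,"tz":0,"hand":-1},{"rx":0,"ry":0,"rz":37.5,"tx":0,"ty":0,"tz":0,"hand":-1},{"rx":0,"ry":0,"rz":37.5,"tx":0,"ty":0,"tz":0,"hand":-1}]'
python3 - <<'E'
from h import *
st=bot.observe();p=viewer.grab_frame("wrist");cv2.imwrite("pics/w2.png",p["pixels"]);print(st["clock"],st["position"],st["tool_rot"],st["qpos"],st["force"])
for t in ["red_lamp","blue_lamp","green_lamp"]: print(t,[(o["score"],o["bbox"]) for o in viewer.outline_of(t,p)][:2])
E
```

```text
clock: 2.7
position: [0.4943, 0.2801, 0.261]
tool_rot: [-3.14, 0.0, 0.454]
force: [0.2, -0.7, -0.2]
grip_width: 0.0855
clock: 3.4
position: [0.4969, 0.2751, 0.2611]
tool_rot: [-3.142, -0.0, -0.197]
force: [-0.1, -0.4, -0.3]
grip_width: 0.0854
3.4 [0.49694705 0.27514079 0.26113027] [-3.14152545e+00 -7.65979761e-05 -1.97346910e-01] [-0.80104178  0.3798259   0.26027323  1.69142323 -0.10814145  1.08431719
 -2.27601473] [-0.13075743 -0.42825079 -0.25394502]
red_lamp [(0.97, [297.7, 142.9, 343.9, 196.3])]
blue_lamp [(0.76, [299.1, 220.4, 344.7, 282.2])]
green_lamp [(0.87, [292.2, 43.2, 343.4, 99.0])]
```

View pics/w2.png

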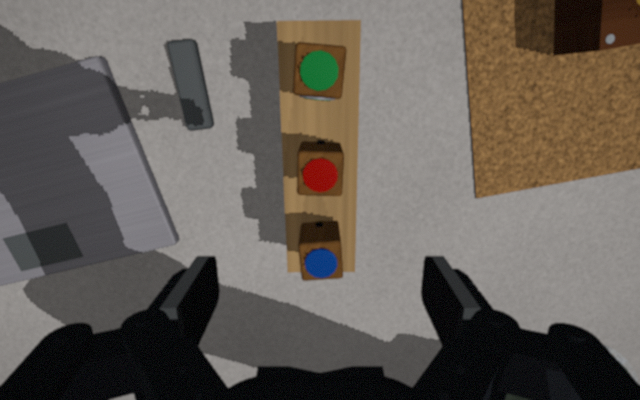

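Run:
```python
from h import *
st=bot.observe();p=viewer.grab_frame("wrist")
im=p["pixels"].astype(int)
red=(im[:,:,2]>120)&(im[:,:,1]<50)&(im[:,:,0]<50); red[:, :290]=0;red[:,350:]=0
ys,xs=np.nonzero(red); print(len(xs),xs.mean(),ys.mean(),xs.min(),xs.max(),ys.min(),ys.max())
for z in (.130,.132): print(onplane(p,[[xs.mean(),ys.mean()]],z,st))
print(np.ptp(onplane(p,[[xs.min(),ys.mean()],[xs.max()+1,ys.mean()]],.131,st),axis=0))
b=(285,135,355,205)
cv2.imwrite("pics/c2.png",cv2.resize(p["pixels"][b[1]:b[3],b[0]:b[2]],None,fx=8,fy=8,interpolation=cv2.INTER_CUBIC))
```

```text
885 319.96158192090394 175.14689265536722 303 337 159 191
[[0.49349065 0.27717513 0.13      ]]
[[0.49401253 0.27707031 0.132     ]]
[0.00621366 0.03063354 0.        ]
```

View pics/c2.png

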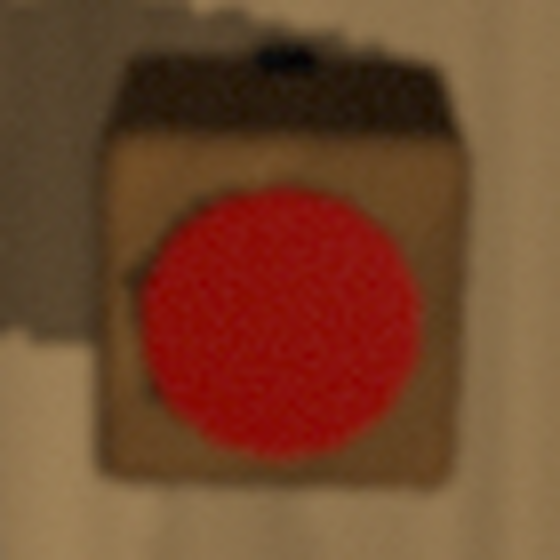

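The wrist picture shows the red lens at (320,175), between green (320,70) above and blue (320,262) below. The lamp is turned about 1° clockwise from the tool. I descend to the grasp.

```bash
python3 -m creep '[{"rx":0,"ry":0,"rz":1,"tx":-2.6,"ty":-0.9,"tz":30,"hand":-1},{"rx":0,"ry":0,"rz":1,"tx":-2.6,"ty":-0.9,"tz":65,"hand":-1},{"rx":0,"ry":0,"rz":1,"tx":-2.6,"ty":-0.9,"tz":100,"hand":-1},{"rx":0,"ry":0,"rz":1,"tx":-2.6,"ty":-0.9,"tz":130,"hand":-1},{"rx":0,"ry":0,"rz":1,"tx":-2.6,"ty":-0.9,"tz":155,"hand":-1},{"rx":0,"ry":0,"rz":1,"tx":-2.6,"ty":-0.9,"tz":170,"hand":-1},{"rx":0,"ry":0,"rz":1,"tx":-2.6,"ty":-0.9,"tz":176,"hand":-1},{"rx":0,"ry":0,"rz":1,"tx":-2.6,"ty":-0.9,"tz":176,"hand":-1}]'
python3 - <<'E'
from h import *
for n in ("side","wrist"):
    p=viewer.grab_frame(n);cv2.imwrite(f"pics/{n}3.png",p["pixels"])
cv2.imwrite("pics/side3c.png",cv2.resize(viewer.grab_frame("side")["pixels"][90:210,220:380],None,fx=5,fy=5))
E
```

```text
clock: 4.45
position: [0.4945, 0.2762, 0.0847]
tool_rot: [3.141, 0.001, -0.218]
force: [0.2, -0.3, 0.7]
grip_width: 0.0853
```

View pics/side3c.png

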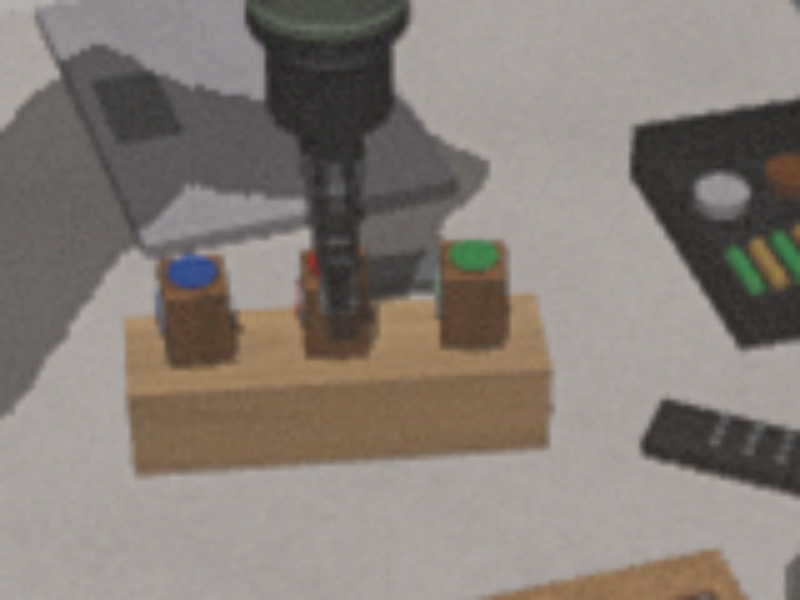

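View pics/wrist3.png

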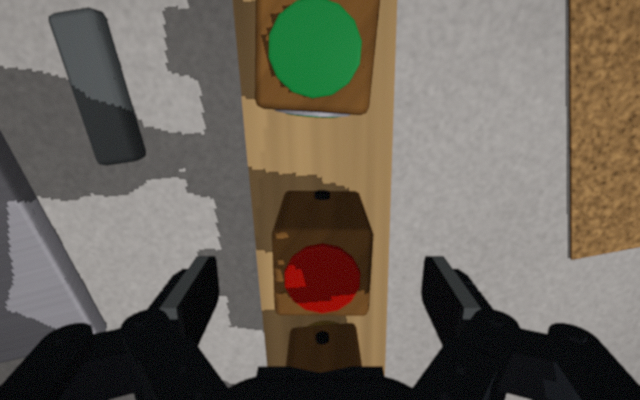

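The red lamp is between the jaws, with its lens at wrist (322,278). I check the offset and close.

```bash
python3 - <<'E'
from h import *
st=bot.observe();p=viewer.grab_frame("wrist");print(onplane(p,[[322,278]],.131,st),st["position"])
E
python3 -m creep '[{"rx":0,"ry":0,"rz":0,"tx":0,"ty":0,"tz":0,"hand":0},{"rx":0,"ry":0,"rz":0,"tx":0,"ty":0,"tz":0,"hand":0.5},{"rx":0,"ry":0,"rz":0,"tx":0,"ty":0,"tz":0,"hand":1},{"rx":0,"ry":0,"rz":0,"tx":0,"ty":0,"tz":0,"hand":1},{"rx":0,"ry":0,"rz":0,"tx":0,"ty":0,"tz":0,"hand":1},{"rx":0,"ry":0,"rz":0,"tx":0,"ty":0,"tz":0,"hand":1},{"rx":0,"ry":0,"rz":0,"tx":0,"ty":0,"tz":0,"hand":1}]' 90
```

```text
[[0.494025   0.27760971 0.131     ]] [0.49512915 0.27665099 0.0860247 ]
clock: 5.35
position: [0.4949, 0.2764, 0.0858]
tool_rot: [-3.141, -0.0, -0.218]
force: [-3.8, -1.8, 12.0]
grip_width: 0.0392
```

```bash
python3 -m creep '[{"rx":0,"ry":0,"rz":0,"tx":0,"ty":0,"tz":-5,"hand":1},{"rx":0,"ry":0,"rz":0,"tx":0,"ty":0,"tz":-15,"hand":1},{"rx":0,"ry":0,"rz":0,"tx":0,"ty":0,"tz":-35,"hand":1},{"rx":0,"ry":0,"rz":0,"tx":0,"ty":0,"tz":-60,"hand":1},{"rx":0,"ry":0,"rz":0,"tx":0,"ty":0,"tz":-85,"hand":1},{"rx":0,"ry":0,"rz":0,"tx":0,"ty":0,"tz":-110,"hand":1},{"rx":0,"ry":0,"rz":0,"tx":0,"ty":0,"tz":-120,"hand":1},{"rx":0,"ry":0,"rz":0,"tx":0,"ty":0,"tz":-120,"hand":1}]'
python3 - <<'E'
from h import *
st=bot.observe()
for n in ("side","scene"):
    p=viewer.grab_frame(n);cv2.imwrite(f"pics/{n}4.png",p["pixels"])
    if n=="side":cv2.imwrite("pics/side4c.png",cv2.resize(p["pixels"][70:210,220:380],None,fx=4,fy=4))
p=viewer.grab_frame("wrist");cv2.imwrite("pics/wrist4.png",p["pixels"])
print(st["position"],st["tool_rot"],st["qpos"][6],st["force"],st["grip_width"])
a=-0.2178
d=(np.array([.592,-.053])-st["position"][:2])*1000
print(d, d@[np.cos(a),np.sin(a)], d@[np.sin(a),-np.cos(a)])
E
```

```text
clock: 6.15
position: [0.4951, 0.2767, 0.2063]
tool_rot: [-3.14, -0.001, -0.218]
force: [-0.9, -0.4, -2.4]
grip_width: 0.0395
[0.49511984 0.27670184 0.20632437] [-3.13980447e+00 -1.41965596e-03 -2.18197305e-01] -2.2825722502516648 [-0.87021289 -0.43089079 -2.35309984] 0.039520854687603614
[  96.88015792 -329.70183879] 165.8340558847548 300.9786261609779
```

View pics/side4c.png

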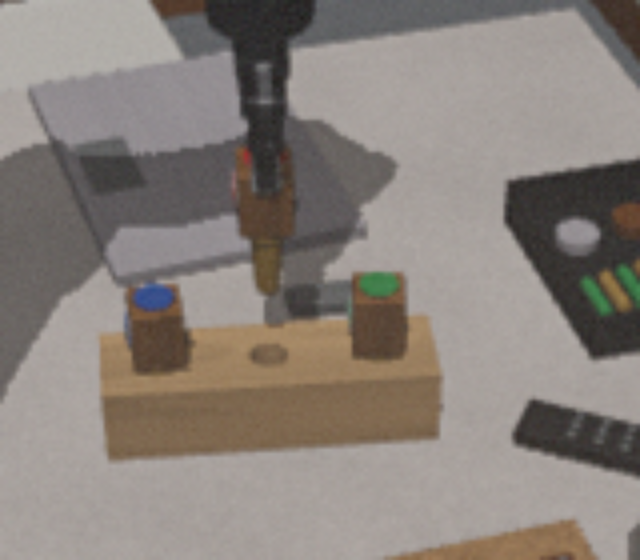

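View pics/wrist4.png

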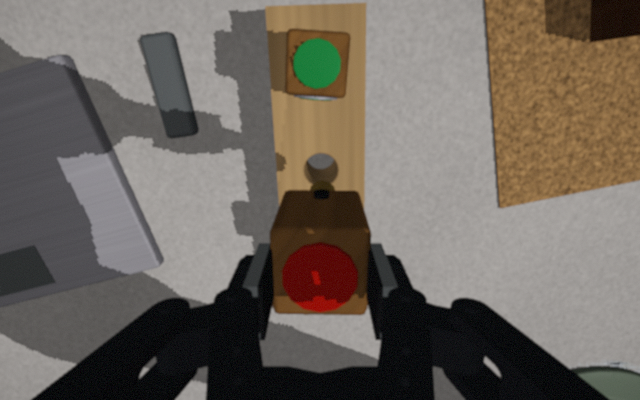

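The lamp is gripped upright, with the shank visible at side crop (267,265) and the rack hole left empty. Now I carry it above the stand.

```bash
python3 -m creep '[{"rx":0,"ry":0,"rz":0,"tx":12,"ty":22,"tz":0,"hand":1},{"rx":0,"ry":0,"rz":0,"tx":36,"ty":65,"tz":0,"hand":1},{"rx":0,"ry":0,"rz":0,"tx":60,"ty":108,"tz":0,"hand":1},{"rx":0,"ry":0,"rz":0,"tx":84,"ty":151,"tz":0,"hand":1},{"rx":0,"ry":0,"rz":0,"tx":108,"ty":194,"tz":0,"hand":1},{"rx":0,"ry":0,"rz":0,"tx":132,"ty":237,"tz":0,"hand":1},{"rx":0,"ry":0,"rz":0,"tx":152,"ty":275,"tz":0,"hand":1},{"rx":0,"ry":0,"rz":0,"tx":162,"ty":293,"tz":0,"hand":1}]' && python3 -m creep '[{"rx":0,"ry":0,"rz":0,"tx":4,"ty":8,"tz":0,"hand":1},{"rx":0,"ry":0,"rz":0,"tx":4,"ty":8,"tz":5,"hand":1},{"rx":0,"ry":0,"rz":0,"tx":4,"ty":8,"tz":15,"hand":1},{"rx":0,"ry":0,"rz":0,"tx":4,"ty":8,"tz":25,"hand":1},{"rx":0,"ry":0,"rz":0,"tx":4,"ty":8,"tz":35,"hand":1},{"rx":0,"ry":0,"rz":0,"tx":4,"ty":8,"tz":40,"hand":1},{"rx":0,"ry":0,"rz":0,"tx":4,"ty":8,"tz":40,"hand":1}]'
python3 - <<'E'
from h import *
for n,b in (("side",(300,130,420,260)),("scene",(270,150,390,280))):
    p=viewer.grab_frame(n)
    cv2.imwrite(f"pics/{n}5c.png",cv2.resize(p["pixels"][b[1]:b[3],b[0]:b[2]],None,fx=4.5,fy=4.5,interpolation=cv2.INTER_CUBIC))
st=bot.observe()
p=viewer.grab_frame("wrist");cv2.imwrite("pics/wrist5.png",p["pixels"])
print(st["position"],st["tool_rot"],st["qpos"],st["force"],st["grip_width"])
E
```

```text
clock: 7.1
position: [0.5891, -0.0493, 0.2039]
tool_rot: [3.14, 0.001, -0.222]
force: [-0.4, 0.5, -1.8]
grip_width: 0.0396
clock: 7.8
position: [0.5911, -0.0531, 0.1642]
tool_rot: [3.141, 0.001, -0.218]
force: [-0.8, -0.7, -0.9]
grip_width: 0.04
[ 0.59163303 -0.05334995  0.16521023] [ 3.14158378e+00 -1.26756724e-04 -2.18123330e-01] [-0.21820313  0.53069614  0.30000115  1.73343794 -0.1911684   0.90599915
 -1.62759704] [ 0.2234093  -0.26221117 -2.16605784] 0.03998505354823235
```

View pics/side5c.png

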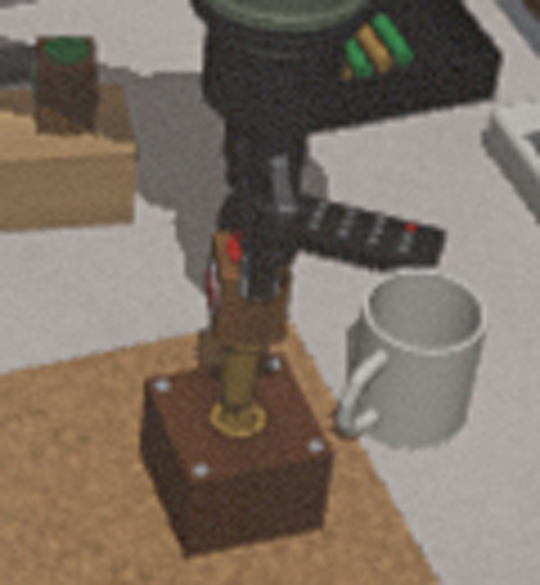

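View pics/scene5c.png

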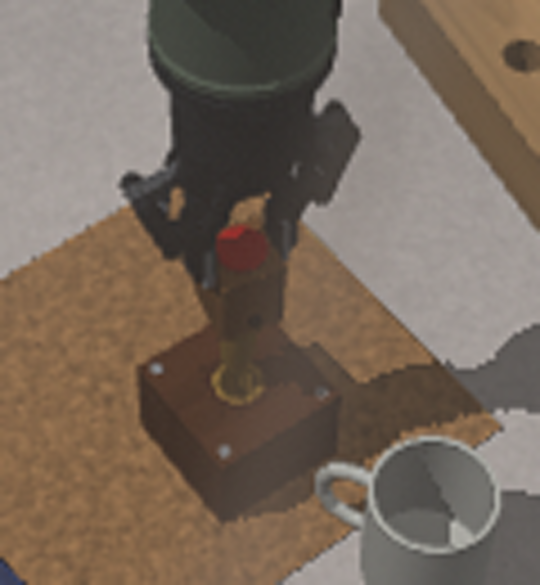

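View pics/wrist5.png

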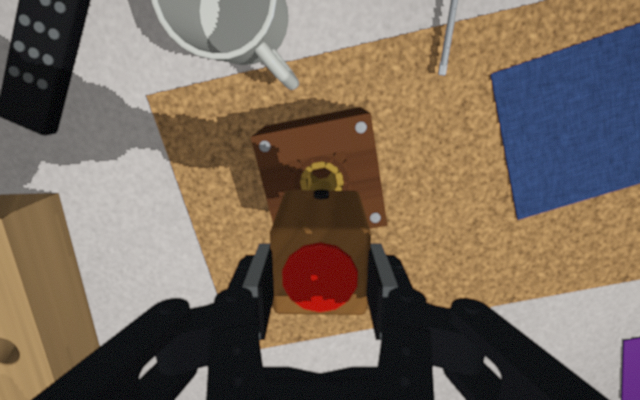

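```bash
python3 - <<'E'
from h import *
st=bot.observe()
S=viewer.grab_frame("side");C=viewer.grab_frame("scene");W=viewer.grab_frame("wrist")
print("mouth side",onplane(S,[[352.9,222.9]],.073),"scene",onplane(C,[[322.9,235.1]],.073),"wrist",onplane(W,[[322,181]],.073,st))
# stud-based centre: side studs all 4, scene studs 3
sd=np.array([[162,385],[271,364],[316,445],[200,470]])/4.5+[300,130]
print("side studs",onplane(S,sd,.073).mean(0))
sc=np.array([[156,369],[322,392]])/4.5+[270,150]
print("scene studs",onplane(C,sc,.073).mean(0))
ws=np.array([[265,146],[375,217]]);print("wrist studs",onplane(W,ws,.073,st).mean(0))
print("lens wrist",onplane(W,[[320,277]],st["position"][2]-.018+.063,st))
x,y,z=st["position"]
print("lens scene",onplane(C,[[242/4.5+270,246/4.5+150]],z-.018+.063))
P=np.array([[x,y,z-.018],[x,y,z-.078]])
print("pred collar,tip side",(proj(S,P)-[300,130])*4.5,"scene",(proj(C,P)-[270,150])*4.5)
E
python3 - <<'E'
import cv2
for n in("side","scene"):
    a=cv2.imread(f"pics/{n}5c.png");cv2.imwrite(f"pics/{n}5d.png",cv2.resize(a[200:480,130:360],None,fx=2,fy=2,interpolation=2))
E
```

```text
mouth side [[ 0.59252452 -0.05783812  0.073     ]] scene [[ 0.59781726 -0.05637106  0.073     ]] wrist [[ 0.59332527 -0.0538069   0.073     ]]
side studs [ 0.59291683 -0.05536542  0.073     ]
scene studs [ 0.59655344 -0.05496168  0.073     ]
wrist studs [ 0.59206641 -0.05332785  0.073     ]
lens wrist [[ 0.59132909 -0.05167652  0.21042431]]
lens scene [[ 0.59445264 -0.05182878  0.21042431]]
pred collar,tip side [[243.72064269 326.59047277]
 [236.0451813  397.02794749]] scene [[236.51825378 306.67374501]
 [236.09098462 361.45938622]]
```

View pics/side5d.png

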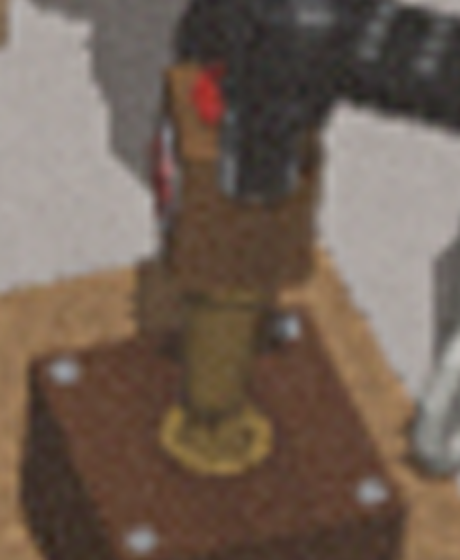

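View pics/scene5d.png

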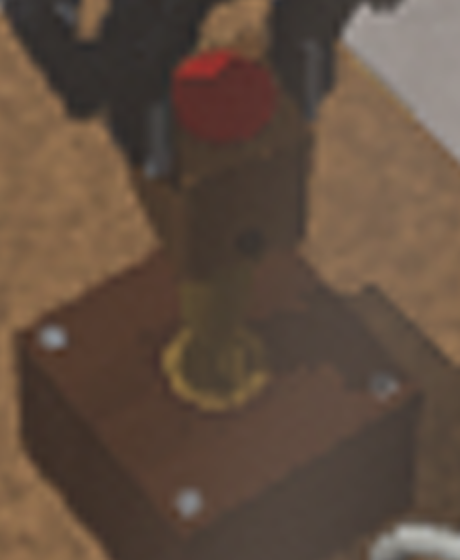

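The shank tip stands over the ring, at side crop (210,425) with the ring centre at (216,437). All three cameras agree the mouth is about (+2, −2.5) mm from the lamp axis. I correct that and descend in stages, watching the force.

```bash
python3 -m creep '[{"rx":0,"ry":0,"rz":0,"tx":2,"ty":2,"tz":0,"hand":1},{"rx":0,"ry":0,"rz":0,"tx":2,"ty":2,"tz":5,"hand":1},{"rx":0,"ry":0,"rz":0,"tx":2,"ty":2,"tz":10,"hand":1},{"rx":0,"ry":0,"rz":0,"tx":2,"ty":2,"tz":15,"hand":1},{"rx":0,"ry":0,"rz":0,"tx":2,"ty":2,"tz":20,"hand":1},{"rx":0,"ry":0,"rz":0,"tx":2,"ty":2,"tz":20,"hand":1}]' && python3 -m creep '[{"rx":0,"ry":0,"rz":0,"tx":0,"ty":0,"tz":4,"hand":1},{"rx":0,"ry":0,"rz":0,"tx":0,"ty":0,"tz":8,"hand":1},{"rx":0,"ry":0,"rz":0,"tx":0,"ty":0,"tz":11,"hand":1},{"rx":0,"ry":0,"rz":0,"tx":0,"ty":0,"tz":11,"hand":1}]'
python3 - <<'E'
from h import *
for n,b in (("side",(310,160,400,260)),("scene",(280,170,370,270))):
    p=viewer.grab_frame(n)
    cv2.imwrite(f"pics/{n}6c.png",cv2.resize(p["pixels"][b[1]:b[3],b[0]:b[2]],None,fx=5.5,fy=5.5,interpolation=cv2.INTER_CUBIC))
st=bot.observe();print(st["position"],st["tool_rot"],st["force"],st["moment"])
E
```

```text
clock: 8.7
position: [0.5926, -0.0558, 0.1442]
tool_rot: [3.141, 0.001, -0.218]
force: [0.3, 0.4, -0.8]
grip_width: 0.0393
clock: 9.1
position: [0.5928, -0.0554, 0.1336]
tool_rot: [-3.141, 0.001, -0.218]
force: [0.7, 1.8, -2.7]
grip_width: 0.0395
[ 0.59295583 -0.05559366  0.13396107] [-3.14148709e+00  3.81614331e-04 -2.18032568e-01] [-0.19751654  2.5204481  -1.50005206] [ 0.73225098  0.00298315 -0.02243229]
```

View pics/side6c.png

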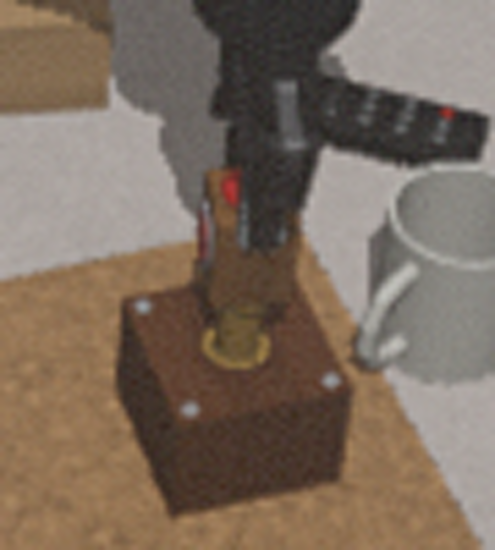

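View pics/scene6c.png

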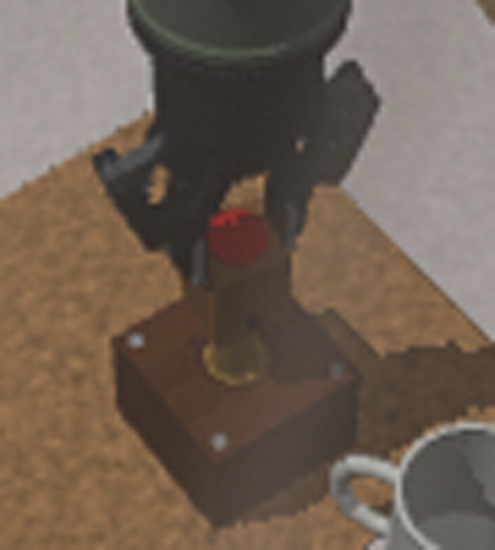

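The shank is in the mouth, and the socket presses it +y with about 2.5 N. I shift +y by 1.2 mm to relieve that, then keep descending.

```bash
python3 -m creep '[{"rx":0,"ry":0,"rz":0,"tx":-0.3,"ty":-1.2,"tz":0,"hand":1},{"rx":0,"ry":0,"rz":0,"tx":-0.3,"ty":-1.2,"tz":0,"hand":1},{"rx":0,"ry":0,"rz":0,"tx":-0.3,"ty":-1.2,"tz":0,"hand":1}]' && python3 -m creep '[{"rx":0,"ry":0,"rz":0,"tx":0,"ty":0,"tz":4,"hand":1},{"rx":0,"ry":0,"rz":0,"tx":0,"ty":0,"tz":8,"hand":1},{"rx":0,"ry":0,"rz":0,"tx":0,"ty":0,"tz":10,"hand":1},{"rx":0,"ry":0,"rz":0,"tx":0,"ty":0,"tz":10,"hand":1}]'
python3 - <<'E'
from h import *
for i in range(3):
    viewer.grab_frame("side");st=bot.observe();print(st["position"],st["force"],st["moment"])
E
```

```text
clock: 9.5
position: [0.5931, -0.0548, 0.1342]
tool_rot: [3.141, -0.0, -0.218]
force: [-0.1, 0.4, -2.2]
grip_width: 0.0393
clock: 9.9
position: [0.5928, -0.0546, 0.1236]
tool_rot: [3.141, 0.001, -0.218]
force: [-0.2, 1.2, -2.0]
grip_width: 0.0392
[ 0.5928916  -0.05460161  0.1238571 ] [ 0.5579558  -0.2990018  -1.75972302] [ 0.00809424  0.01200638 -0.04691591]
[ 0.59299971 -0.05461315  0.12403628] [ 1.33477449 -0.51060525 -0.97838552] [-0.0099217  -0.02614025  0.01052884]
[ 0.59304274 -0.05462142  0.12411194] [ 0.63626555 -0.91628322 -2.01533249] [-0.00399749 -0.06833271  0.01401536]
```

```bash
python3 -m creep '[{"rx":0,"ry":0,"rz":0,"tx":0,"ty":0,"tz":4,"hand":1},{"rx":0,"ry":0,"rz":0,"tx":0,"ty":0,"tz":8,"hand":1},{"rx":0,"ry":0,"rz":0,"tx":0,"ty":0,"tz":11,"hand":1},{"rx":0,"ry":0,"rz":0,"tx":0,"ty":0,"tz":11,"hand":1}]' && python3 -m creep '[{"rx":0,"ry":0,"rz":0,"tx":0,"ty":0,"tz":1.5,"hand":1},{"rx":0,"ry":0,"rz":0,"tx":0,"ty":0,"tz":1.5,"hand":1}]'
python3 - <<'E'
from h import *
for n,b in (("side",(310,160,400,260)),):
    p=viewer.grab_frame(n)
    cv2.imwrite(f"pics/{n}7c.png",cv2.resize(p["pixels"][b[1]:b[3],b[0]:b[2]],None,fx=5.5,fy=5.5,interpolation=cv2.INTER_CUBIC))
st=bot.observe();print(st["position"],st["tool_rot"],st["force"],st["moment"])
E
```

```text
clock: 10.45
position: [0.5928, -0.0543, 0.1125]
tool_rot: [-3.141, 0.001, -0.218]
force: [1.3, 2.8, -3.3]
grip_width: 0.0393
clock: 10.65
position: [0.593, -0.0543, 0.1115]
tool_rot: [-3.141, 0.0, -0.218]
force: [1.3, 2.1, -2.6]
grip_width: 0.0397
[ 0.5929514  -0.05443034  0.11150882] [-3.14152099e+00  2.16825124e-04 -2.18093520e-01] [ 0.31557053  2.44663474 -3.56861679] [ 0.66451281 -0.08413038  0.00620691]
```

View pics/side7c.png

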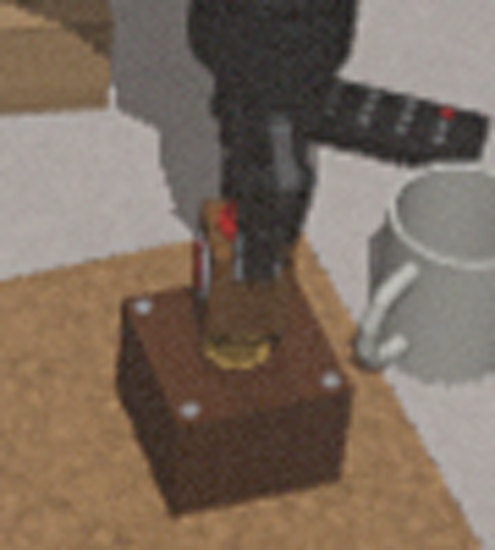

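```bash
python3 -m creep '[{"rx":0,"ry":0,"rz":0,"tx":-0.2,"ty":-1.0,"tz":0,"hand":1},{"rx":0,"ry":0,"rz":0,"tx":-0.2,"ty":-1.0,"tz":0,"hand":1},{"rx":0,"ry":0,"rz":0,"tx":-0.2,"ty":-1.0,"tz":0,"hand":1}]' && python3 -m creep '[{"rx":0,"ry":0,"rz":0,"tx":0,"ty":0,"tz":1.5,"hand":1},{"rx":0,"ry":0,"rz":0,"tx":0,"ty":0,"tz":3,"hand":1},{"rx":0,"ry":0,"rz":0,"tx":0,"ty":0,"tz":3,"hand":1}]'; python3 -c "
from h import *
st=bot.observe();print(st['position'],st['force'],st['moment'])"
```

```text
clock: 11.0
position: [0.593, -0.0539, 0.1116]
tool_rot: [3.141, -0.0, -0.218]
force: [-0.1, 1.1, -2.7]
grip_width: 0.0397
clock: 11.3
position: [0.5929, -0.0539, 0.1084]
tool_rot: [3.141, 0.0, -0.219]
force: [-0.7, -1.9, -0.2]
grip_width: 0.04
[ 0.59294781 -0.05389351  0.10843527] [-0.7448993  -1.86074639 -0.17059704] [-0.70076643  0.28258735 -0.05520383]
```

```bash
python3 -m creep '[{"rx":0,"ry":0,"rz":0,"tx":0.2,"ty":0.4,"tz":0,"hand":1},{"rx":0,"ry":0,"rz":0,"tx":0.2,"ty":0.4,"tz":0,"hand":1}]' && python3 -m creep '[{"rx":0,"ry":0,"rz":0,"tx":0,"ty":0,"tz":1,"hand":1},{"rx":0,"ry":0,"rz":0,"tx":0,"ty":0,"tz":2,"hand":1},{"rx":0,"ry":0,"rz":0,"tx":0,"ty":0,"tz":2,"hand":1}]'; python3 -c "
from h import *
st=bot.observe();print(st['position'],st['force'],st['moment'])"
```

```text
clock: 11.5
position: [0.593, -0.054, 0.1085]
tool_rot: [-3.142, 0.0, -0.218]
force: [-0.8, -2.5, -2.3]
grip_width: 0.0393
clock: 11.8
position: [0.5933, -0.0541, 0.107]
tool_rot: [-3.141, -0.001, -0.218]
force: [-2.2, -1.8, 5.5]
grip_width: 0.0396
[ 0.59333671 -0.05409865  0.10695209] [-2.16871733 -1.811974    5.54776817] [-0.44310503  0.6427361   0.00209964]
```

```bash
python3 -m creep '[{"rx":0,"ry":0,"rz":0,"tx":-0.5,"ty":0.5,"tz":0,"hand":1},{"rx":0,"ry":0,"rz":0,"tx":-0.5,"ty":0.5,"tz":0,"hand":1}]'; python3 -c "
from h import *
st=bot.observe();print(st['position'],st['tool_rot'],st['force'],st['moment'])
viewer.grab_frame('side')
st=bot.observe();print(st['position'],st['tool_rot'],st['force'],st['moment'])"
```

```text
clock: 12.0
position: [0.593, -0.0542, 0.1069]
tool_rot: [-3.141, -0.001, -0.218]
force: [-0.0, -0.1, 4.8]
grip_width: 0.0395
[ 0.59297008 -0.05416723  0.10694341] [-3.14112102e+00 -8.66485217e-04 -2.18128463e-01] [-0.04499822 -0.05761551  4.83764702] [ 0.04791504  0.1207775  -0.09739411]
[ 0.5929928  -0.0541674   0.10693844] [-3.14113140e+00 -8.84749386e-04 -2.18124641e-01] [-0.9218914  -0.37854823  5.38169304] [ 0.07198857  0.11766825 -0.04311145]
```

Lateral force is now near zero, with the shank wedged at about 7 N. I increase the push in small steps.

```bash
python3 -m creep '[{"rx":0,"ry":0,"rz":0,"tx":0,"ty":0,"tz":0.5,"hand":1},{"rx":0,"ry":0,"rz":0,"tx":0,"ty":0,"tz":0.5,"hand":1}]' && python3 -m creep '[{"rx":0,"ry":0,"rz":0,"tx":0,"ty":0,"tz":0.4,"hand":1},{"rx":0,"ry":0,"rz":0,"tx":0,"ty":0,"tz":0.4,"hand":1}]'; python3 -c "
from h import *
for i in range(2):
  viewer.grab_frame('side')
  st=bot.observe();print(st['position'],st['tool_rot'],st['force'],st['moment'])"
```

```text
clock: 12.25
position: [0.5931, -0.0542, 0.1066]
tool_rot: [-3.141, -0.001, -0.218]
force: [-0.9, 0.5, 8.6]
grip_width: 0.0396
clock: 12.45
position: [0.5931, -0.0542, 0.1063]
tool_rot: [-3.141, -0.001, -0.218]
force: [-1.9, -0.1, 10.6]
grip_width: 0.0393
[ 0.59312107 -0.05421175  0.10630643] [-3.14106818e+00 -1.15232662e-03 -2.18212704e-01] [-1.3214699   0.22993976 11.08527433] [4.99236394e-02 4.61086906e-01 4.23039805e-04]
[ 0.59314111 -0.05424174  0.10633652] [-3.14110517e+00 -1.22793592e-03 -2.18137878e-01] [-1.72431709 -0.48454772 10.7178505 ] [ 0.13588968  0.39920435 -0.07023162]
```

```bash
python3 -m creep '[{"rx":0,"ry":0,"rz":0,"tx":-0.4,"ty":0,"tz":0.5,"hand":1},{"rx":0,"ry":0,"rz":0,"tx":-0.4,"ty":0,"tz":0.5,"hand":1}]'; python3 -c "
from h import *
for i in range(2):
  viewer.grab_frame('side')
  st=bot.observe();print(st['position'],st['tool_rot'],st['force'],st['moment'])"
```

```text
clock: 12.75
position: [0.5929, -0.0542, 0.106]
tool_rot: [-3.141, -0.002, -0.218]
force: [-1.3, -0.1, 11.5]
grip_width: 0.0392
[ 0.59293618 -0.05420355  0.10598173] [-3.14105511e+00 -1.65611585e-03 -2.18178477e-01] [-1.89056271  0.06936307 11.73707471] [0.03646399 0.35448246 0.0495993 ]
[ 0.59294128 -0.05422242  0.10599382] [-3.14104235e+00 -1.66068446e-03 -2.18176784e-01] [-0.76125961  0.2350506  11.58547312] [ 0.06340154  0.33834333 -0.0269612 ]
```

```bash
python3 -m creep '[{"rx":0,"ry":0,"rz":0,"tx":-0.2,"ty":0,"tz":0.5,"hand":1},{"rx":0,"ry":0,"rz":0,"tx":-0.2,"ty":0,"tz":0.5,"hand":1}]'; python3 -c "
from h import *
for i in range(2):
  viewer.grab_frame('side')
  st=bot.observe();print(st['position'],st['force'],st['moment'])"
```

```text
clock: 13.05
position: [0.5929, -0.0542, 0.1056]
tool_rot: [-3.141, -0.002, -0.218]
force: [-1.3, 0.4, 13.9]
grip_width: 0.0395
[ 0.59293732 -0.05417285  0.10564285] [-0.40535629 -1.55817843 12.49019924] [0.01137495 0.30569635 0.0360374 ]
[ 0.59291908 -0.054215    0.10565232] [-0.79609352 -0.8177608  14.07331815] [ 0.00817633  0.2318878  -0.01034092]
```

```bash
python3 -m creep '[{"rx":0,"ry":0,"rz":0,"tx":-0.1,"ty":0,"tz":0.6,"hand":1},{"rx":0,"ry":0,"rz":0,"tx":-0.1,"ty":0,"tz":0.6,"hand":1}]'; python3 -c "
from h import *
for i in range(4):
  viewer.grab_frame('side')
  st=bot.observe();print(st['position'],st['force'],st['moment'])"
```

```text
clock: 13.35
position: [0.593, -0.0542, 0.1053]
tool_rot: [-3.141, -0.002, -0.218]
force: [-1.2, -0.6, 16.7]
grip_width: 0.0396
[ 0.59299911 -0.05420675  0.10527569] [-2.37880218 -0.60618557 17.44042116] [ 0.0621467   0.38873991 -0.0015979 ]
[ 0.59299512 -0.05420905  0.10526827] [-1.10879469 -0.35081233 17.46874752] [-0.02657794  0.43051049  0.0252057 ]
[ 0.59300757 -0.05422906  0.10530136] [-0.76756792  0.68779539 17.70902366] [-0.03848687  0.37575555  0.00712546]
[ 0.59299262 -0.0542159   0.10528345] [-2.48463329 -0.42747298 18.48492464] [0.02883677 0.42575952 0.00133873]
```

The push is steady at about 17.5 N reading, or about 19 N on the socket once the lamp's weight is added. I lift gently.

```bash
python3 -m creep '[{"rx":0,"ry":0,"rz":0,"tx":0,"ty":0,"tz":-1,"hand":1},{"rx":0,"ry":0,"rz":0,"tx":0,"ty":0,"tz":-2,"hand":1},{"rx":0,"ry":0,"rz":0,"tx":0,"ty":0,"tz":-3,"hand":1},{"rx":0,"ry":0,"rz":0,"tx":0,"ty":0,"tz":-4.5,"hand":1},{"rx":0,"ry":0,"rz":0,"tx":0,"ty":0,"tz":-6,"hand":1},{"rx":0,"ry":0,"rz":0,"tx":0,"ty":0,"tz":-8,"hand":1},{"rx":0,"ry":0,"rz":0,"tx":0,"ty":0,"tz":-10,"hand":1},{"rx":0,"ry":0,"rz":0,"tx":0,"ty":0,"tz":-10,"hand":1}]'
python3 - <<'E'
from h import *
for n,b in (("side",(310,160,400,260)),):
    p=viewer.grab_frame(n)
    cv2.imwrite(f"pics/{n}8c.png",cv2.resize(p["pixels"][b[1]:b[3],b[0]:b[2]],None,fx=5.5,fy=5.5,interpolation=cv2.INTER_CUBIC))
st=bot.observe();print(st["position"],st["tool_rot"],st["force"],st["moment"])
E
```

```text
clock: 14.35
position: [0.592, -0.0542, 0.1144]
tool_rot: [-3.142, -0.0, -0.218]
force: [-0.5, -0.1, -5.9]
grip_width: 0.0393
[ 0.59194963 -0.05418693  0.11425221] [-3.14150823e+00 -2.26643862e-04 -2.18182859e-01] [-0.23046879 -0.29862586 -6.41081319] [ 0.04501844  0.00473089 -0.00229304]
```

View pics/side8c.png

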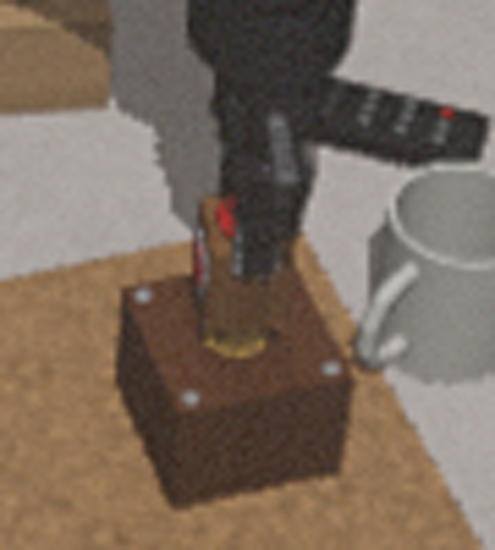

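The whole stand rose with the lamp: its studs moved up 10 crop pixels, and the reading is −6.2 N, meaning a stand of about 0.45 kg. I lift further and carry it to the mat.

```bash
python3 -m creep '[{"rx":0,"ry":0,"rz":0,"tx":0,"ty":0,"tz":-5,"hand":1},{"rx":0,"ry":0,"rz":0,"tx":0,"ty":0,"tz":-13,"hand":1},{"rx":0,"ry":0,"rz":0,"tx":0,"ty":0,"tz":-22,"hand":1},{"rx":0,"ry":0,"rz":0,"tx":0,"ty":0,"tz":-31,"hand":1},{"rx":0,"ry":0,"rz":0,"tx":0,"ty":0,"tz":-40,"hand":1},{"rx":0,"ry":0,"rz":0,"tx":0,"ty":0,"tz":-45,"hand":1},{"rx":0,"ry":0,"rz":0,"tx":0,"ty":0,"tz":-48,"hand":1},{"rx":0,"ry":0,"rz":0,"tx":0,"ty":0,"tz":-48,"hand":1}]' && python3 -m creep '[{"rx":0,"ry":0,"rz":0,"tx":1,"ty":5,"tz":0,"hand":1},{"rx":0,"ry":0,"rz":0,"tx":2,"ty":15,"tz":0,"hand":1},{"rx":0,"ry":0,"rz":0,"tx":4,"ty":30,"tz":0,"hand":1},{"rx":0,"ry":0,"rz":0,"tx":7,"ty":48,"tz":0,"hand":1},{"rx":0,"ry":0,"rz":0,"tx":10,"ty":68,"tz":0,"hand":1},{"rx":0,"ry":0,"rz":0,"tx":13,"ty":88,"tz":0,"hand":1},{"rx":0,"ry":0,"rz":0,"tx":16,"ty":108,"tz":0,"hand":1},{"rx":0,"ry":0,"rz":0,"tx":19,"ty":128,"tz":0,"hand":1}]' && python3 -m creep '[{"rx":0,"ry":0,"rz":0,"tx":3,"ty":20,"tz":0,"hand":1},{"rx":0,"ry":0,"rz":0,"tx":6,"ty":40,"tz":0,"hand":1},{"rx":0,"ry":0,"rz":0,"tx":9,"ty":60,"tz":0,"hand":1},{"rx":0,"ry":0,"rz":0,"tx":12,"ty":80,"tz":0,"hand":1},{"rx":0,"ry":0,"rz":0,"tx":14,"ty":97,"tz":0,"hand":1},{"rx":0,"ry":0,"rz":0,"tx":16,"ty":110,"tz":0,"hand":1},{"rx":0,"ry":0,"rz":0,"tx":17,"ty":118,"tz":0,"hand":1},{"rx":0,"ry":0,"rz":0,"tx":17.5,"ty":120,"tz":0,"hand":1}]'
python3 - <<'E'
from h import *
for n in ("side","scene","wrist"):
    p=viewer.grab_frame(n)
    cv2.imwrite(f"pics/{n}9.png",p["pixels"])
st=bot.observe();print(st["position"],st["tool_rot"],st["force"],st["moment"],st["qpos"])
E
```

```text
clock: 15.2
position: [0.592, -0.0542, 0.1624]
tool_rot: [-3.141, -0.0, -0.218]
force: [-0.5, -0.9, -6.6]
grip_width: 0.0395
clock: 16.0
position: [0.582, -0.1858, 0.1619]
tool_rot: [3.141, 0.0, -0.219]
force: [-0.0, 0.6, -5.8]
grip_width: 0.0394
clock: 16.8
position: [0.5735, -0.3052, 0.162]
tool_rot: [3.141, 0.0, -0.219]
force: [-0.4, 0.5, -6.3]
grip_width: 0.0399
[ 0.5740601  -0.30344908  0.16200872] [-3.14109098e+00  1.30831899e-04 -2.17435501e-01] [-0.9202354   0.36949175 -5.67826463] [ 0.01675002  0.01445114 -0.03316364] [ 0.19989034  0.6217967   0.30468573  1.58129525 -0.21377092  0.9716648
 -1.2162239 ]
```

View pics/side9.png

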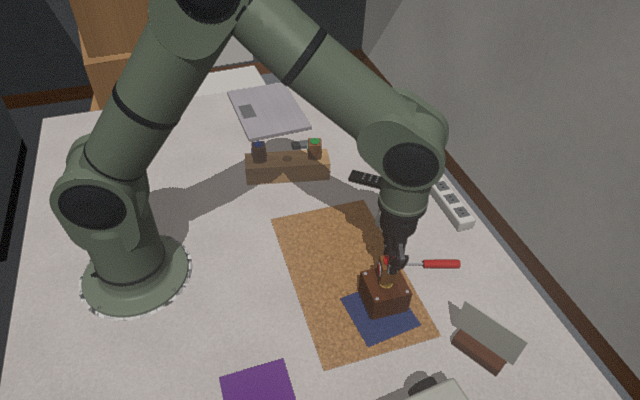

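View pics/scene9.png

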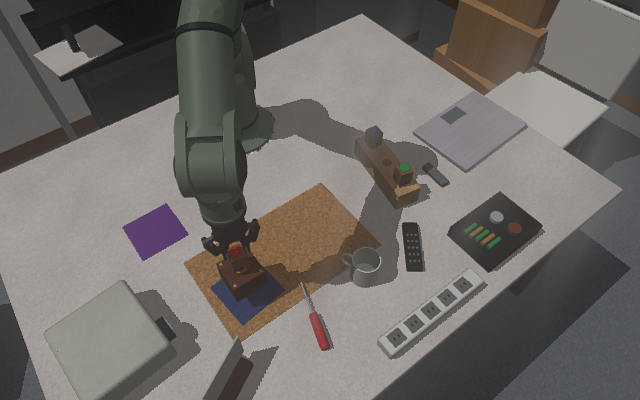

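View pics/wrist9.png

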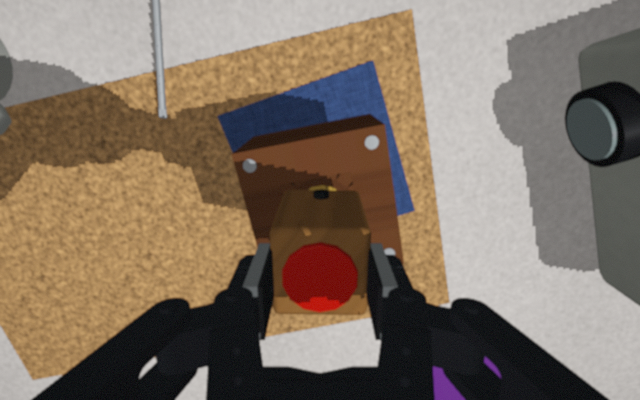

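Run:
```python
from h import *
viewer.grab_frame("side")
st=bot.observe();p=viewer.grab_frame("wrist")
c=onplane(p,[[219,116],[374,61],[413,211]],.006,st);print(c)
print(np.linalg.norm(c[0]-c[1]),np.linalg.norm(c[1]-c[2]),(c[0]+c[2])/2)
h=st["position"][2]-.1143+.0115
print("stand studs",onplane(p,[[250,166],[372,142],[390,254]],h+.07,st),h,st["position"])
```

```text
[[ 0.63916565 -0.22083454  0.006     ]
 [ 0.65516495 -0.36830026  0.006     ]
 [ 0.50771913 -0.3824057   0.006     ]]
0.1483311035600425 0.1481189853994194 [ 0.57344239 -0.30162012  0.006     ]
stand studs [[ 0.6107779  -0.26668665  0.12924837]
 [ 0.60920694 -0.34082092  0.12924837]
 [ 0.53435602 -0.3396551   0.12924837]] 0.059248373970572726 [ 0.57411293 -0.30327217  0.16204837]
```

The stand's centre is (0.5726, −0.303) and the mat's is (0.5735, −0.303), so it is centred within about 1 mm. I lower it about 53 mm.

```bash
python3 -m creep '[{"rx":0,"ry":0,"rz":0,"tx":0,"ty":0,"tz":5,"hand":1},{"rx":0,"ry":0,"rz":0,"tx":0,"ty":0,"tz":13,"hand":1},{"rx":0,"ry":0,"rz":0,"tx":0,"ty":0,"tz":22,"hand":1},{"rx":0,"ry":0,"rz":0,"tx":0,"ty":0,"tz":31,"hand":1},{"rx":0,"ry":0,"rz":0,"tx":0,"ty":0,"tz":39,"hand":1},{"rx":0,"ry":0,"rz":0,"tx":0,"ty":0,"tz":44,"hand":1},{"rx":0,"ry":0,"rz":0,"tx":0,"ty":0,"tz":47,"hand":1},{"rx":0,"ry":0,"rz":0,"tx":0,"ty":0,"tz":48,"hand":1}]' && python3 -m creep '[{"rx":0,"ry":0,"rz":0,"tx":0,"ty":0,"tz":0.7,"hand":1},{"rx":0,"ry":0,"rz":0,"tx":0,"ty":0,"tz":1.4,"hand":1},{"rx":0,"ry":0,"rz":0,"tx":0,"ty":0,"tz":2.1,"hand":1},{"rx":0,"ry":0,"rz":0,"tx":0,"ty":0,"tz":2.8,"hand":1},{"rx":0,"ry":0,"rz":0,"tx":0,"ty":0,"tz":3,"hand":1}]' && python3 -m creep '[{"rx":0,"ry":0,"rz":0,"tx":0,"ty":0,"tz":0.7,"hand":1},{"rx":0,"ry":0,"rz":0,"tx":0,"ty":0,"tz":0.7,"hand":1}]'
```

```text
clock: 17.85
position: [0.5738, -0.3042, 0.1138]
tool_rot: [-3.142, 0.0, -0.218]
force: [0.7, 0.2, -5.2]
grip_width: 0.0397
clock: 18.35
position: [0.5738, -0.3042, 0.1111]
tool_rot: [3.142, -0.0, -0.218]
force: [0.2, 0.3, -6.4]
grip_width: 0.0393
clock: 18.55
position: [0.5738, -0.3042, 0.1103]
tool_rot: [-3.142, 0.0, -0.218]
force: [0.0, -0.5, -6.5]
grip_width: 0.0392
```

```bash
python3 -m creep '[{"rx":0,"ry":0,"rz":0,"tx":0,"ty":0,"tz":0.5,"hand":1},{"rx":0,"ry":0,"rz":0,"tx":0,"ty":0,"tz":1,"hand":1},{"rx":0,"ry":0,"rz":0,"tx":0,"ty":0,"tz":1,"hand":1}]' && python3 -m creep '[{"rx":0,"ry":0,"rz":0,"tx":0,"ty":0,"tz":0.4,"hand":1},{"rx":0,"ry":0,"rz":0,"tx":0,"ty":0,"tz":0.8,"hand":1},{"rx":0,"ry":0,"rz":0,"tx":0,"ty":0,"tz":0.8,"hand":1}]'
```

```text
clock: 18.85
position: [0.5738, -0.3042, 0.1093]
tool_rot: [3.142, 0.0, -0.218]
force: [-0.2, -0.7, -5.1]
grip_width: 0.0395
clock: 19.15
position: [0.5738, -0.3044, 0.1087]
tool_rot: [3.141, -0.0, -0.218]
force: [-0.1, -0.3, -3.8]
grip_width: 0.0398
```

```bash
python3 -m creep '[{"rx":0,"ry":0,"rz":0,"tx":0,"ty":0,"tz":0.4,"hand":1},{"rx":0,"ry":0,"rz":0,"tx":0,"ty":0,"tz":0.4,"hand":1}]'
python3 - <<'E'
from h import *
for i in range(2):
    p=viewer.grab_frame("side");st=bot.observe();print(st["position"],st["force"],st["moment"])
cv2.imwrite("pics/side10c.png",cv2.resize(p["pixels"][230:360,320:450],None,fx=4.5,fy=4.5,interpolation=2))
E
```

```text
clock: 19.35
position: [0.5739, -0.3046, 0.1085]
tool_rot: [3.141, -0.001, -0.218]
force: [-1.2, -2.0, 0.7]
grip_width: 0.0395
[ 0.57391935 -0.30458853  0.10850659] [-1.85280071 -2.94938171  1.78154981] [-0.51523405  0.27673301 -0.07300109]
[ 0.57392913 -0.30461465  0.10852912] [-2.26322607 -2.57719643  1.69525498] [-0.55266687  0.3444895   0.02773731]
```

View pics/side10c.png

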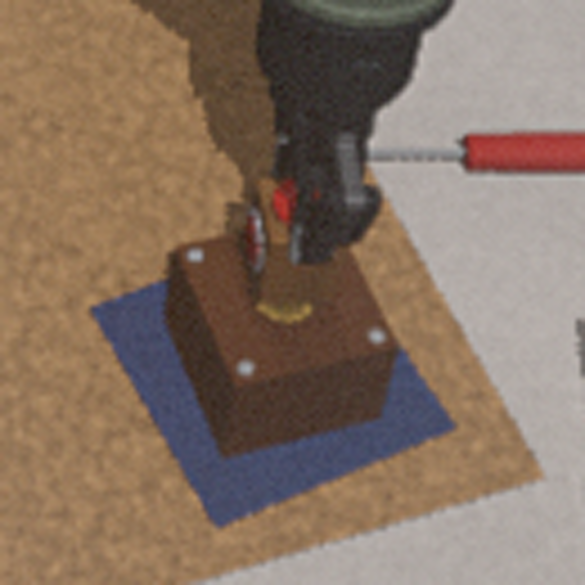

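The stand rests on the mat, centred (side crop (285,350)). I release and retreat upward.

```bash
python3 -m creep '[{"rx":0,"ry":0,"rz":0,"tx":0,"ty":0,"tz":0,"hand":1},{"rx":0,"ry":0,"rz":0,"tx":0,"ty":0,"tz":0,"hand":0},{"rx":0,"ry":0,"rz":0,"tx":0,"ty":0,"tz":0,"hand":-0.3},{"rx":0,"ry":0,"rz":0,"tx":0,"ty":0,"tz":0,"hand":-0.6},{"rx":0,"ry":0,"rz":0,"tx":0,"ty":0,"tz":0,"hand":-1},{"rx":0,"ry":0,"rz":0,"tx":0,"ty":0,"tz":0,"hand":-1},{"rx":0,"ry":0,"rz":0,"tx":0,"ty":0,"tz":0,"hand":-1}]' 20 && python3 -m creep '[{"rx":0,"ry":0,"rz":0,"tx":0,"ty":0,"tz":0,"hand":-1},{"rx":0,"ry":0,"rz":0,"tx":0,"ty":0,"tz":-10,"hand":-1},{"rx":0,"ry":0,"rz":0,"tx":0,"ty":0,"tz":-30,"hand":-1},{"rx":0,"ry":0,"rz":0,"tx":0,"ty":0,"tz":-60,"hand":-1},{"rx":0,"ry":0,"rz":0,"tx":0,"ty":0,"tz":-90,"hand":-1},{"rx":0,"ry":0,"rz":0,"tx":0,"ty":0,"tz":-120,"hand":-1},{"rx":0,"ry":0,"rz":0,"tx":0,"ty":0,"tz":-140,"hand":-1},{"rx":0,"ry":0,"rz":0,"tx":0,"ty":0,"tz":-140,"hand":-1}]'
python3 - <<'E'
from h import *
for n in ("side","scene","wrist"):
    st=bot.observe();p=viewer.grab_frame(n)
    cv2.imwrite(f"pics/{n}11.png",p["pixels"])
print(st["position"],st["force"],st["grip_width"],st["clock"])
E
```

```text
clock: 20.15
position: [0.5739, -0.3042, 0.1082]
tool_rot: [-3.142, -0.0, -0.218]
force: [-0.4, -0.8, -0.3]
grip_width: 0.0853
clock: 20.95
position: [0.5748, -0.305, 0.252]
tool_rot: [3.141, -0.005, -0.218]
force: [0.8, -0.7, -0.1]
grip_width: 0.085
[ 0.57387239 -0.30423469  0.24880967] [-0.54926746 -0.21170536 -0.67650905] 0.08507335842391629 21.05
```

View pics/side11.png

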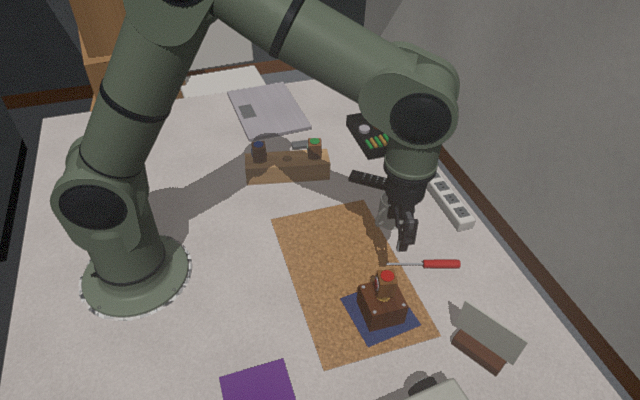

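View pics/wrist11.png

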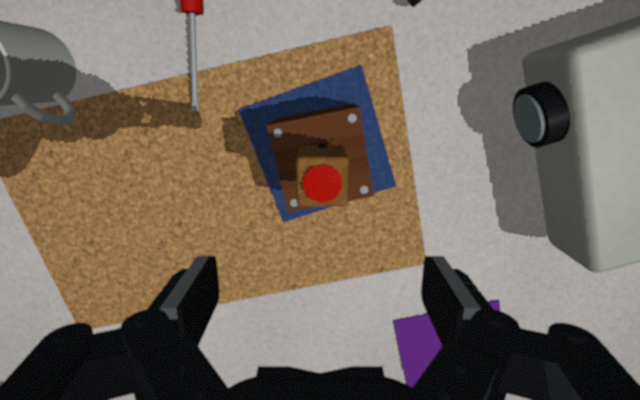

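View pics/scene11.png

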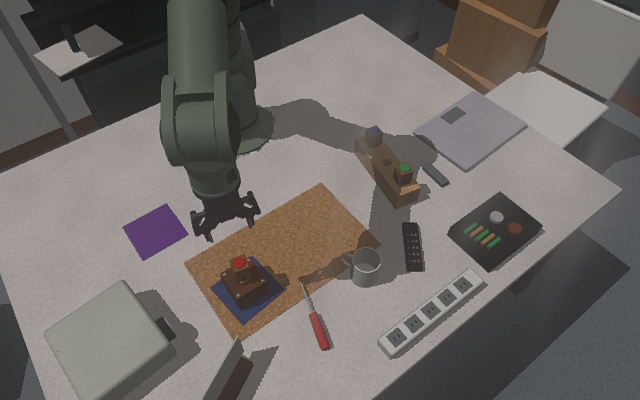

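Run:
```python
from h import *
st=bot.observe();p=viewer.grab_frame("wrist")
c=onplane(p,[[240,109],[361,66],[396,184],[285,221]],.006,st);print("mat",c.mean(0))
print("stand",onplane(p,[[278,132],[352,118],[364,190],[293,203]],.076,st).mean(0))
bot.job_done()
```

```text
mat [ 0.57344656 -0.30316025  0.006     ]
stand [ 0.57238102 -0.30408333  0.076     ]
the job is handed in; nothing more can be done
```

I took the red lamp head from the middle rack hole and pushed it straight down into the stand's socket. I then lifted the stand by the lamp head alone, set it on the blue mat, let go and backed the gripper off. The job was handed in at about 21 s of the 64 s allowed.

- **Push force:** The steady reading was 17.5 N, or about 19 N on the socket once the lamp's weight is added. That is inside the 16 to 22 N band. Side force was about 1 to 2.5 N at the end of the push.
- **Lift:** The stand hung from the shank throughout the carry, with a steady reading of about −6 N. That corresponds to a stand of about 0.45 kg.
- **Set-down:** The force passed from −6 N to about +1.7 N as the stand took its own weight. Side force was about 3 N just before I let go, and the gripper read near zero after release.
- **Final position:** In the last wrist picture the stand's centre is about 1.4 mm from the mat's centre. The stand is turned a few degrees relative to the mat.
- **Other objects:** The rack, the other two lamps, the mug, remote, screwdriver and clicker look unmoved in the pictures.

The cameras disagreed by 2 to 5 mm on the socket's position. I settled the final alignment by reducing the side force as the shank went in.

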